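Seat a steel block in the machine vise and hold a hardness probe on its marked spot

TASK

Use the soft-faced mallet, not the hand, to knock the steel block in the machine vise fully down onto its parallels, then set the mallet back down on the bench. After that take the yellow hardness probe from its stand and hold it upright on the bright spot in the blue ring on top of the block, with light pressure so that its sprung brass nose is about half pushed in. Finish while still holding the probe there, and leave the test disc, the brass gear and the red oiler where they are.

Things in the scene. Friction and masses are not known exactly. Their poses are not given: they have to be found in the camera images.
- vise: Green machine vise fixed to the bench, origin under its middle. Own x runs along its screw (fixed jaw at +x, crank handle at -x), y along the jaws, z up. Foot 290 (x) x 125 (y) mm; the jaws are 125 mm wide, reach from 25 mm to 99 mm either side of the middle in x and are 102 mm high; a screw, and a crank that hangs to +y, run out to 230 mm at -x, below 70 mm height.
- block (a joint): How far the steel block (50 x 90 x 54 mm high, 1.9 kg, pinched between the jaws with its 90 mm along them) has gone down in the vise, m: 0 = standing 10 mm above its parallels, 0.010 = fully down, resting on them. It starts between 0 and 0.004, does not move under its own weight, slides straight down when pushed down on its top with about 11 N or more, stops hard at 0.010 and stays where it is left.
- block_top (a point): Centre of the block's flat top face; moves with the block. Fully down it is 132 mm above the bench, 30 mm above the jaws. Axes as the vise's.
- mark (a point): Centre of the bright round spot (16 mm across) in a blue inked ring (28 mm across) on the block's top face, 26 mm from the top's centre towards the vise's +y. Moves with the block.
- mallet_grip (a point): On the axis of the mallet's wooden handle, 55 mm from the axis of its head. The mallet (0.38 kg) starts stood on one round orange face, its handle level and 38 mm above the bench. The handle is 24 mm wide, 18 mm high and reaches 171 mm from the head's axis. Axes: +x from the handle towards the head, z up along the head.
- mallet_head (a point): Centre of the mallet's head, half-way between its two flat round faces. The head is a cylinder 40 mm across and 76 mm long (steel middle, orange plastic faces); the striking face is 38 mm below this point. Axes as mallet_grip.
- stand: Black square probe stand fixed to the bench, 84 x 84 mm (blue foot 88 mm), 70 mm high, origin under its middle; a socket 27 mm across, 68 mm deep, opens in its top. z up.
- probe_grip (a point): Centre of the yellow grip of the hardness probe (0.24 kg), which starts upright in the stand with this point 108 mm above the bench. The grip is 36 mm (x) by 28 mm (y) and 64 mm high (32 mm above and below this point), with a button 3 mm high on top. Below it a black collar 36 mm across and 6 mm thick rests on the stand, and a steel barrel 24 mm across reaches 50 mm down into the socket, so it must rise 65 mm to be clear. z points up along the probe.
- nose_tip (a point): Centre of the flat end (10 mm across) of the brass nose that sticks out under the probe's barrel, on the probe's axis: 102 mm below probe_grip when out.
- nose (a joint): How far the probe's sprung nose is pushed in, m: 0 = fully out (14 mm showing), 0.010 = fully in. The spring pushes back with 1.2 N at 0, 4.2 N half-way, 7.2 N at 0.010.
- test_disc_mid (a point): Leave alone: centre of a round bare metal reference disc lying flat, 64 mm across, 16 mm thick.
- gear_mid (a point): Leave alone: brass gear lying flat, 76 mm across, 30 mm high with its hub; the point is 15 mm above the bench.
- oiler_mid (a point): Leave alone: red oil can, 60 mm across, 150 mm high with its spout; the point is half-way up.
Things that resemble listed ones, but are neither listed nor needed, are in the scene too. What is meant by the part that bears probe_grip is not purple, and is the larger of those in its own colour.

How it is judged (in metres and radians):
On the way, in this order (a step that is already met when the one before it is completed fails the run):
1. the block is knocked fully down onto its parallels with the mallet (value of joint block above 0.0085 m and height (world z) of mallet_head above 0.12 m), for 0.1 s.
2. the mallet is set back down on the bench and let go (value of joint block above 0.0085 m and height (world z) of mallet_head below 0.06 m and contact force between mallet and the fingers below 0.2 N and contact force between mallet and vise below 0.2 N and linear speed of mallet below 0.03 m/s), for 0.2 s.
At the end, for the whole second after the job is handed in: Block within 1.5 mm of fully down; mallet at rest on the bench (head centre below 60 mm), let go and clear of the vise; probe still in the gripper, at rest, within 0.10 rad of upright, nose tip within 7 mm of the mark's centre, pushed in 2.5 to 7.5 mm, pressing the block with 1.5 to 9 N (all of step 2 and horizontal distance between nose_tip and mark below 0.007 m and angle between probe_grip's own z axis and vertical below 0.1 rad and value of joint nose between 0.0025 and 0.0075 m and contact force between probe and block between 1.5 and 9 N and contact force between probe and the fingers above 3 N and contact force between probe and stand below 0.2 N and linear speed of probe below 0.02 m/s); the arm keeps its last pose, push and grip.
It fails at once if the gripper or arm pushes the block (contact force between any of the arm, the fingers and block above 3 N).
It fails at once if the probe is pressed on the block before the block is down (contact force between probe and block above 0.5 N and value of joint block below 0.0085 m).
It fails at once if the probe is pushed hard on the block (over 20 N) (contact force between probe and block above 20 N).
It fails at once if the test disc, the gear or the oiler is moved more than 25 mm (distance of any of test_disc_mid, gear_mid, oiler_mid from where it was at the start of the episode above 0.025 m).
It also fails if it takes over 58 s, if anything falls off the work surface, if the arm or the gripper's body presses on something with over 40 N, if the wrist force passes 120 N, or if a joint passes its speed limit or range.

ROBOT

A 6-joint arm with a two-finger parallel gripper is mounted at the origin on the work surface. World frame = base frame: x ahead of the robot, y to its left, z up, the work surface at z = 0. Lengths are in m, angles in degrees, forces in N, time in s.
With the tool pointing down it reaches from about 0.3 to 0.875 m from the base axis. Payload 6.4 kg.
Tool frame: the origin (TCP) lies at the very end of the fingers, on their centre line; the grasp point (between the pads) lies 19 mm behind it; y points along the fingers, x is the direction in which the jaws open and shut, and the axes are right-handed (so a half turn about y gives the same grasp; the last joint's range is limited). The gripper opens to 85 mm and grips with 20 to 120 N. Pads are 22 mm wide; open, the fingers measure 114 mm over their backs; the gripper's body (76 mm by 85 mm) begins 54 mm behind the grasp point. The pads swing forward as they close: fully open they stand 13 mm farther back than shut.
Start: joints at [54.815, 10.359, 92.074, -0, 77.567, -11.82], TCP at [0.228, 0.528, 0.195] pointing down, gripper open.
Joint ranges: [-171.53, 171.53], [-51.25, 118.39], [17.06, 147.69], [-65.23, 245.23], [0, 150.52], [-178.68, 178.68]. Speed limits (degrees/s): [147.25, 147.25, 172.46, 180, 180, 180].

INTERFACE

Orientations are given as [roll, pitch, yaw] about the fixed x, y, z axes, in that order (R = Rz(yaw) Ry(pitch) Rx(roll)).
In Python, from workcell import manip, imaging gives the robot as it stands.
- The arm moves only by the tool send_rows, never from a script. Its argument "targets" is a list of rows, each a list of 3 entries, a list of its own where there are three numbers: the shift along the world's x, y, z in cm, then the turn, a rotation vector about the world's x, y, z in rad, then the opening, from -1 (shut) to 1 (fully open). In form: [[[tx, ty, tz], [wx, wy, wz], grip], ...]. A call has 1 to 12 rows; each row is the pose to reach, as a shift and turn from the pose commanded when the call began; what a row does not reach only later rows make up. A row lasts 1/10 s, in which the tool goes at most 50 mm and 8.59 degrees, less where a joint would pass 70% of its speed; a pose out of reach is approached as far as the arm can. A call with a gripper value outside its range is refused whole. The fingers move at their own pace and stop on an object; "force" is the grip in N (left out, the last holds). Time passes only in rows, so rows that repeat a pose let the fingers close. It gives the time, the measured TCP pose, the force and the opening at its end, in the units of the state.
- manip.get_obs(): the state, without advancing time (a new reading comes with each control period).
- imaging.camera(name): name is "side" or "top" or "wrist"; returns the picture (480x640x3 uint8, red, green, blue); there is no depth.
- imaging.camera_info(name): a dict with "K" (3x3 intrinsics, pixels), "D" ([k1, k2, p1, p2, k3] as OpenCV has them; the pictures are not rectified), "pose" (4x4, takes a point from camera to world coordinates); the wrist camera has in their place "tool_from_camera" (4x4, takes a point from camera to tool coordinates, whose origin is the TCP and whose axes are the tool frame's). Camera axes: x right, y up, looking along -z (the intrinsics and any distortion apply to the point x, -y, -z); pixel columns grow to the right and rows downward; lengths in m; the calibration is good to about 2 mm. A picture is of the moment at which its call begins: read the wrist's pose just before it. camera_info takes no time and is no camera call.
- manip.close_job(): hands the job in, once; it reports no verdict.
Trained networks look in the newest picture that a camera, given by its name, has taken for a name from the list of things; names that differ only in an ending like _2 or _b are one class to them, and where a whole thing is asked for, a point or a joint stands for the part that bears it (a point fixed in the world has none). Each returns a list of dicts, best first, with "confidence" (0 to 1); they miss things now and then, are a little off and sometimes report something else, mostly with a low value. They report only what shows in the picture. A call takes as long as a camera call. They do not tell look-alikes from the thing itself.
- imaging.find_in(camera, target): "location" ([x, y, z] in m, in world coordinates, good to about 4 mm: the middle of the surface that is visible of it).
- imaging.regions_of(camera, target): "region" (480x640 bool, what is visible of it).
The state is a dict: "time_s": time; "joints": joint angles; "qvel": joint speeds; "tau": joint torques, N m; "tool_pos": TCP position; "tcp_rot": TCP orientation; "wrist_force": force on the tool from outside, world axes, zero at the start; "torque": the same for the moment, N m; "grip_width": opening from 0.0 (shut) to 1.0 (fully open).
Only numpy, scipy, OpenCV 4.12 (cv2) and the standard library are available. Lean on these libraries where they do the work, as an engineer would, in place of code of your own. Each camera call takes 0.05 s, during which the arm holds its last target. There are 200 camera calls.

## Working session

There is one attempt and no reset: what is moved stays moved. The work goes in short steps, Python scripts to look and compute and a tool call to move; the robot and the scene stay as the last step left them, time stands still between calls to the robot, and variables do not carry over. Pictures are saved under pics/ and viewed, about 8 in all and at most 12, crops included, and the job is handed in when it is done.

Besides the shell and the picture viewer there is one more tool, called after ">>>" as a command line: name --argument value ..., lists and objects as JSON in quotes. send_rows: Moves the arm, as the interface text tells. Its arguments: {"type":"object","properties":{"targets":{"type":"array"},"force":{"type":"number"}},"required":["targets"]}

```bash
mkdir -p pics
cat > h.py <<'E'
from workcell import manip, imaging
import numpy as np, cv2
def save(cam,n):
    im=imaging.camera(cam); cv2.imwrite(f'pics/{n}.png',im[:,:,::-1]); return im
E
python3 - <<'E'
from h import *
print(manip.get_obs())
for c in ['top','side']:
    save(c,c+'1'); i=imaging.camera_info(c); print(c,np.round(i['K'],1).tolist(),i['D'],np.round(i['pose'],4).tolist())
    for t in ['vise','block_top','mark','mallet_grip','mallet_head','stand','probe_grip','nose_tip','test_disc_mid','gear_mid','oiler_mid']:
        print(t,[(np.round(d['location'],3).tolist(),round(d['confidence'],2)) for d in imaging.find_in(c,t)[:4]])
print(imaging.camera_info('wrist'))
E
```

```text
{'time_s': 0.0, 'joints': array([ 5.48156632e+01,  1.04016955e+01,  9.21315384e+01,  2.38352579e-03,
        7.75665818e+01, -1.18171582e+01]), 'qvel': array([ 0.01513562,  0.07066403,  0.04117779, -0.02693777,  0.13931915,
       -0.04727124]), 'tau': array([-2.34770014e-04, -4.44887710e+01, -3.51322389e+01, -3.63818281e-04,
        9.24230117e-03,  4.59272871e-05]), 'tool_pos': array([0.22764538, 0.52736002, 0.19458714]), 'tcp_rot': array([-89.97728139,   0.09722371,  66.63232544]), 'wrist_force': array([-0.03329934,  0.25519117,  0.16891987]), 'torque': array([-0.01450446,  0.02541727, -0.02499559]), 'grip_width': 0.9999193811570626}
top [[507.0, 0.0, 321.3], [0.0, 507.0, 239.9], [0.0, 0.0, 1.0]] [0.02803276 0.         0.         0.         0.        ] [[0.0069, 0.9939, -0.1101, 0.4699], [-0.9999, 0.0052, -0.0163, 0.0692], [-0.0156, 0.1102, 0.9938, 1.1869], [0.0, 0.0, 0.0, 1.0]]
vise [([0.524, 0.004, 0.101], 0.9), ([0.578, 0.271, 0.138], 0.41)]
block_top [([0.545, -0.009, 0.14], 0.65)]
mark [([0.54, -0.006, 0.144], 0.6)]
mallet_grip [([0.439, -0.265, 0.049], 0.8), ([0.579, 0.271, 
[... 1121 characters left out ...]
[([0.71, -0.164, 0.017], 0.93)]
oiler_mid [([0.54, 0.434, 0.074], 0.66), ([0.576, 0.288, 0.118], 0.29)]
{'K': array([[423.17199918,   0.        , 314.00881903],
       [  0.        , 423.17199918, 236.25027485],
       [  0.        ,   0.        ,   1.        ]]), 'D': array([0.01426055, 0.        , 0.        , 0.        , 0.        ]), 'tool_from_camera': array([[ 9.99999289e-01, -2.96175098e-04,  1.15509073e-03,
         1.12649576e-04],
       [ 1.19231142e-03,  2.63491746e-01, -9.64660913e-01,
        -1.78198135e-01],
       [-1.86483338e-05,  9.64661605e-01,  2.63491912e-01,
         6.60805574e-02],
       [ 0.00000000e+00,  0.00000000e+00,  0.00000000e+00,
         1.00000000e+00]])}
```

View pics/top1.png

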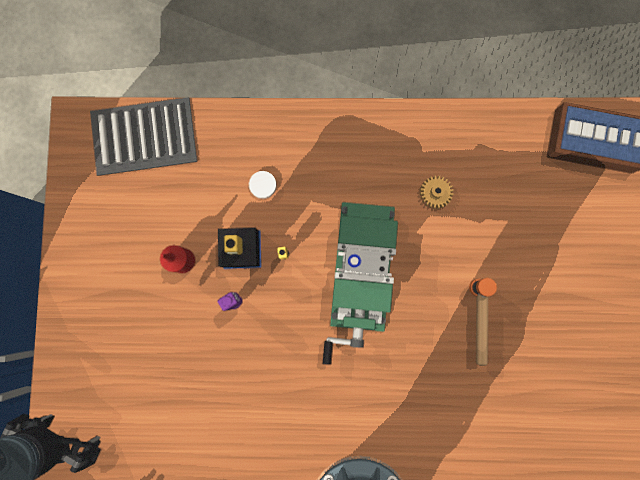

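View pics/side1.png

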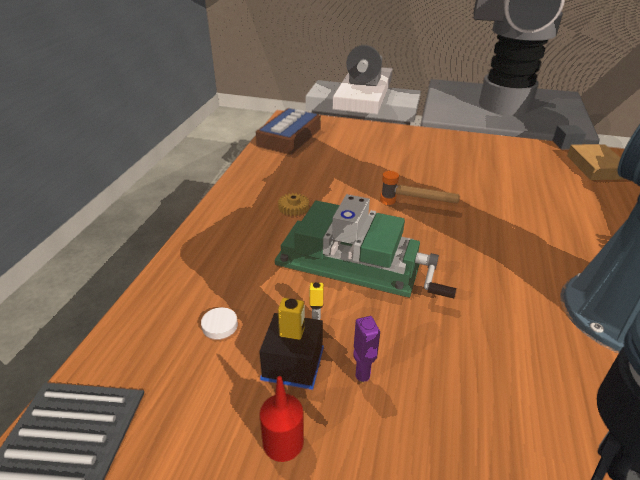

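Top view: the mallet head is at (485,288) with its handle running down to (482,365). The ring on the block is at (354,261), and the large yellow probe in the stand is at (233,243). There are two decoys: a small yellow probe at (282,253) and a purple one at (230,300). The side view agrees. Next I refine these positions from the segmented regions.

```bash
cat >> h.py <<'E'
def ray(cam,uv,z,pose=None):
    "pixels -> world points on plane z"
    i=imaging.camera_info(cam); P=i['pose'] if pose is None else pose
    n=cv2.undistortPoints(np.float64(uv).reshape(-1,1,2),i['K'],i['D'])[:,0]
    d=np.c_[n[:,0],-n[:,1],-np.ones(len(n))]@P[:3,:3].T
    o=P[:3,3]; return o+d*((z-o[2])/d[:,2])[:,None]
def wristpose():
    from scipy.spatial.transform import Rotation as R
    s=manip.get_obs(); T=np.eye(4); T[:3,:3]=R.from_euler('xyz',s['tcp_rot'],degrees=True).as_matrix(); T[:3,3]=s['tool_pos']
    return T@imaging.camera_info('wrist')['tool_from_camera']
def pix(m): v,u=np.nonzero(m); return np.c_[u,v]
def rect(p): return cv2.minAreaRect(np.float32(p[:,:2]*1000))
E
python3 - <<'E'
from h import *
im=save('top','top2'); hsv=cv2.cvtColor(im,cv2.COLOR_RGB2HSV)
for t,z in [('mallet_grip',.047),('block_top',.142),('mark',.142),('stand',.07),('vise',.1),('probe_grip',.14)]:
    for r in imaging.regions_of('top',t)[:3]:
        p=ray('top',pix(r['region']),z); print(t,round(r['confidence'],2),len(p),np.round(rect(p),1).tolist() if 0 else rect(p), p.mean(0).round(4))
        u=pix(r['region']); print('   px',u.min(0),u.max(0))
m=(hsv[:,:,0]>100)&(hsv[:,:,0]<130)&(hsv[:,:,1]>120); m[:, :340]=0; m[:, 370:]=0; m[:245]=0;m[280:]=0
p=ray('top',pix(m),.140); print('ring',len(p),(p.min(0)+p.max(0))/2,rect(p))
r=imaging.regions_of('top','mallet_grip')[0]['region']
u=pix(r); h=u[u[:,1]>305]; hp=ray('top',h,.047); print('handle fit',cv2.fitLine(np.float32(hp[:,:2]),cv2.DIST_L2,0,.01,.01).ravel(),hp.min(0),hp.max(0))
o=u[(u[:,1]<303)]; o=o[hsv[o[:,1],o[:,0],1]>190]; op=ray('top',o,.076); print('head',rect(op))
b=im[180:380,200:520]; cv2.imwrite('pics/crop.png',cv2.resize(b[:,:,::-1],None,fx=2.5,fy=2.5,interpolation=cv2.INTER_CUBIC))
E
```

```text
mallet_grip 0.93 1224 ((418.1844482421875, -268.00579833984375), (57.172237396240234, 190.02728271484375), 88.48551177978516) [ 0.4328 -0.2675  0.047 ]
   px [469 278] [495 365]
block_top 0.78 1102 ((540.6362915039062, -6.750965118408203), (90.89457702636719, 51.63078689575195), 85.09126281738281) [ 0.5406 -0.0068  0.142 ]
   px [344 248] [389 276]
block_top 0.37 7671 ((494.6686096191406, 1.4019775390625), (127.66310119628906, 338.78338623046875), 82.5609359741211) [0.5205 0.0016 0.142 ]
   px [323 202] [397 364]
mark 0.95 1149 ((541.6810302734375, -6.937953948974609), (94.10887145996094, 53.78017807006836), 84.66548156738281) [ 0.5411 -0.0074  0.142 ]
   px [344 248] [390 276]
vise 0.58 7659 ((495.78228759765625, -2.1197509765625), (132.759765625, 351.6750793457031), 83.11742401123047) [ 0.5224 -0.0013  0.1   ]
   px [323 202] [397 364]
probe_grip 0.69 113 ((559.1326904296875, 165.53497314453125), (22.982500076293945, 20.775827407836914), 0.8165244460105896) [0.559  0.1657 0.14  ]
   px [278 247] [288 258]
probe_grip 0.64 327 ((458.6097412109375, 271.8265075683594), (34.260169982910156, 47.26392364501953), 28.240081787109375) [0.4591 0.2724 0.14  ]
   px [218 292] [242 309]
probe_grip 0.57 338 ((576.3419799804688, 265.78289794921875), (37.63190841674805, 42.03927993774414), 0.3062971532344818) [0.5757 0.2671 0.14  ]
   px [225 235] [245 253]
ring 68 [0.54335322 0.01840685 0.14      ] ((543.359130859375, 18.40878677368164), (22.762056350708008, 24.81097984313965), 0.33037814497947693)
handle fit [ 0.9992505  -0.03871024  0.38910955 -0.2653815 ] [ 0.32327974 -0.27968733  0.047     ] [ 0.45095276 -0.25208255  0.047     ]
head ((487.1799621582031, -248.90960693359375), (13.42834186553955, 24.812257766723633), 44.59828186035156)
```

View pics/crop.png

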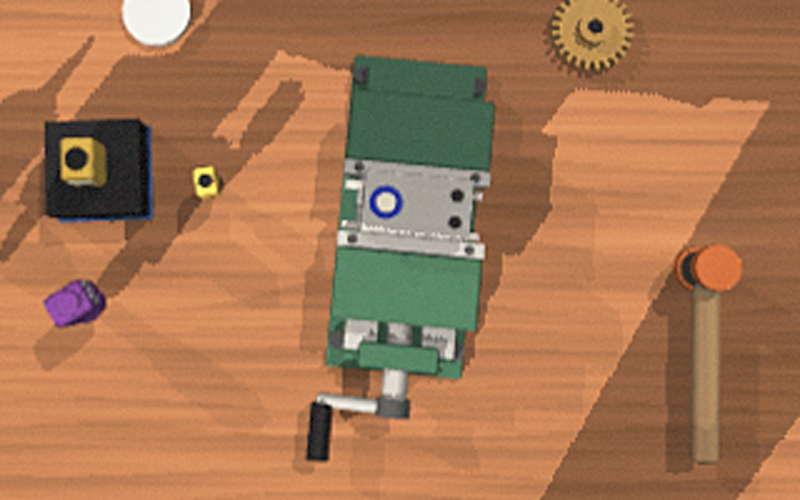

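Run:
```python
from h import *
h=ray('top',[[486.8,287.2]],.076)[0]; e=ray('top',[[482,364.8]],.047)[0]
print(h,e,np.linalg.norm((h-e)[:2]),np.degrees(np.arctan2(*(h-e)[1::-1])))
print('probe top',ray('top',[[200+77/2.5,180+159/2.5]],.143))
```

```text
[ 0.49176419 -0.27162621  0.076     ] [ 0.32373439 -0.2648011   0.047     ] 0.16816835970265331 -2.3259879545341233
probe top [[0.57678687 0.27387649 0.143     ]]
```

>>> send_rows --targets '[[[2, -5, 3], [0, 0, 0.05], 1], [[4, -10, 6], [0, 0, 0.1], 1], [[6, -15, 8], [0, 0, 0.15], 1], [[8, -20, 8], [0, 0, 0.2], 1], [[10, -25, 8], [0, 0, 0.25], 1], [[11, -30, 8], [0, 0, 0.3], 1], [[12, -35, 8], [0, 0, 0.37], 1], [[13, -40, 8], [0, 0, 0.37], 1], [[14, -45, 8], [0, 0, 0.37], 1], [[15, -50, 8], [0, 0, 0.37], 1], [[16, -55, 8], [0, 0, 0.37], 1], [[17, -60, 6], [0, 0, 0.37], 1]]'

```text
time_s: 2.8
tool_pos: [0.3903, -0.0315, 0.2666]
tcp_rot: [-90.2, 0.1, 87.8]
wrist_force: [0.7, 0.7, -0.4]
grip_width: 1.005
```

>>> send_rows --targets '[[[1, -5, 0], [0, 0, 0], 1], [[2, -10, -2], [0, 0, 0], 1], [[3, -15, -4], [0, 0, 0], 1], [[4, -19.5, -6], [0, 0, 0], 1], [[4, -19.5, -6], [0, 0, 0], 1], [[4, -19.5, -6], [0, 0, 0], 1], [[4, -19.5, -6], [0, 0, 0], 1]]'

```text
time_s: 3.5
tool_pos: [0.4294, -0.2232, 0.2053]
tcp_rot: [-90.0, -0.0, 87.8]
wrist_force: [-0.1, -0.8, -0.4]
grip_width: 1.001
```

Run:
```python
from h import *
s=manip.get_obs(); print(s['tool_pos'],s['tcp_rot'],s['time_s'])
P=wristpose(); im=save('wrist','w1')
for r in imaging.regions_of('wrist','mallet_grip')[:2]:
    u=pix(r['region']); print(r['confidence'],u.min(0),u.max(0))
    c=[(a.mean(),v) for v in range(u[:,1].min(),u[:,1].max(),15) for a in [u[u[:,1]==v,0]] if len(a)]
    p=ray('wrist',c,.047,P); print(p.round(4)[:,:2].tolist())
```

```text
[ 0.42937088 -0.22316803  0.20530303] [-9.00019861e+01 -2.77062443e-02  8.78439247e+01] 3.5
0.8 [230  67] [286 318]
[[0.3233, -0.2652], [0.3338, -0.266], [0.3444, -0.2661], [0.3552, -0.2673], [0.3663, -0.267], [0.3775, -0.2674], [0.389, -0.2671], [0.4007, -0.2684], [0.4126, -0.2689], [0.4247, -0.269], [0.4371, -0.2686], [0.4497, -0.2695], [0.4626, -0.2696], [0.4758, -0.2668], [0.489, -0.2719], [0.5025, -0.2768], [0.5164, -0.2778]]
```

View pics/w1.png

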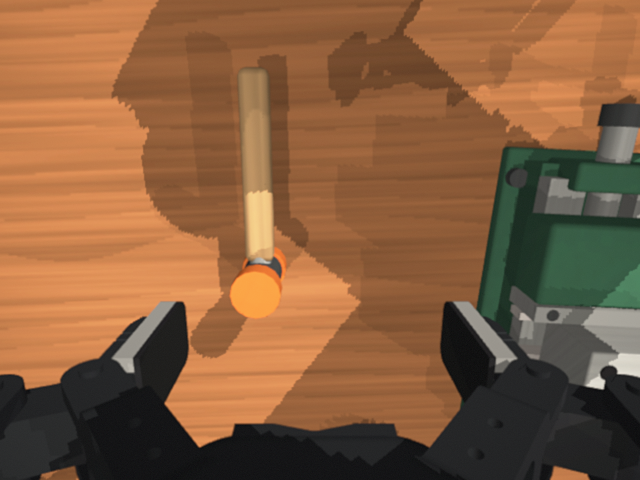

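The wrist view shows the handle running from (253,68) to (262,258) with the head near (256,292). It agrees with the top camera to about 2 mm.

>>> send_rows --force 110 --targets '[[[0.5, -2.3, -3], [0, 0, 0], 1], [[1.0, -4.6, -6], [0, 0, 0], 1], [[1, -4.6, -10], [0, 0, 0], 1], [[1, -4.6, -14], [0, 0, 0], 1], [[1, -4.6, -17], [0, 0, 0], 1], [[1, -4.6, -18.6], [0, 0, 0], 1], [[1, -4.6, -18.6], [0, 0, 0], 1], [[1, -4.6, -18.6], [0, 0, 0], 1], [[1, -4.6, -18.6], [0, 0, 0], -1], [[1, -4.6, -18.6], [0, 0, 0], -1], [[1, -4.6, -18.6], [0, 0, 0], -1], [[1, -4.6, -18.6], [0, 0, 0], -1]]'

```text
time_s: 4.8
tool_pos: [0.4397, -0.2703, 0.0196]
tcp_rot: [-90.0, 0.0, 87.8]
wrist_force: [0.4, -0.6, -0.1]
grip_width: 0.332
```

>>> send_rows --targets '[[[0, 0, 0], [0, 0, 0], -1], [[0, 0, 0], [0, 0, 0], -1], [[0, 0, 0], [0, 0, 0], -1], [[0, 0, 0], [0, 0, 0], -1], [[0, 0, 0.5], [0, 0, 0], -1], [[0, 0, 1], [0, 0, 0], -1], [[0, 0, 2], [0, 0, 0], -1], [[0, 0, 3], [0, 0, 0], -1], [[0, 0, 3], [0, 0, 0], -1], [[0, 0, 3], [0, 0, 0], -1]]'

```text
time_s: 5.8
tool_pos: [0.4397, -0.2703, 0.0496]
tcp_rot: [-90.1, 0.1, 87.8]
wrist_force: [-0.1, 1.0, 0.3]
grip_width: 0.003
```

Run:
```python
from h import *
a=save('wrist','w2'); b=save('side','s2')
c=np.hstack([cv2.resize(a,(400,300)),cv2.resize(b[100:300,300:567],(400,300))])
cv2.imwrite('pics/c2.png',c[:,:,::-1]); print(manip.get_obs()['grip_width'])
```

```text
-0.003598150193743262
```

View pics/c2.png

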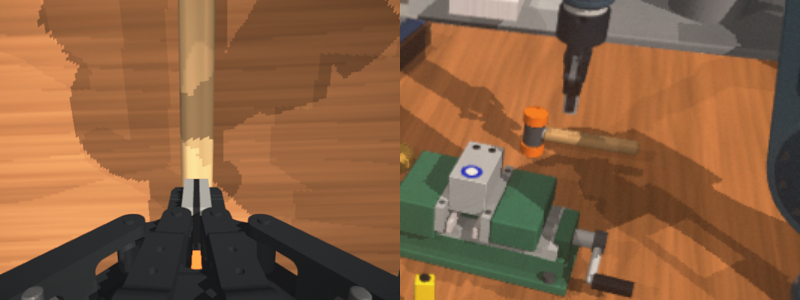

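The gripper closed to zero and the mallet was left behind. The picture shows the closed fingers above the handle. I'll re-measure before trying again.

Run:
```python
from h import *
from scipy.spatial.transform import Rotation as R
s=manip.get_obs(); print(s['tool_pos'],s['tcp_rot'])
def proj(cam,X,P=None):
    i=imaging.camera_info(cam); P=i['pose'] if P is None else P
    c=(np.atleast_2d(X)-P[:3,3])@P[:3,:3]; c=c*[1,-1,-1]
    return cv2.projectPoints(c,np.zeros(3),np.zeros(3),i['K'],i['D'])[0][:,0]
t=s['tool_pos']
print('side tcp',proj('side',[t,t+[0,0,.1],[.494,-.271,.076],[.3233,-.2652,.047],[.44,-.269,.047]]))
imaging.camera('top'); 
r=imaging.regions_of('top','mallet_grip')[0]; u=pix(r['region']); print(r['confidence'],u.min(0),u.max(0),len(u))
P=wristpose(); imaging.camera('wrist')
r=imaging.regions_of('wrist','mallet_grip')[0]; u=pix(r['region']); print(u.min(0),u.max(0))
c=[(u[u[:,1]==v,0].mean(),np.ptp(u[u[:,1]==v,0]),v) for v in range(u[:,1].min()+1,u[:,1].max(),25)]
for a,w,v in c:
    p=ray('wrist',[[a-w/2,v],[a+w/2,v]],.047,P); print(v,a,w,p.mean(0).round(4),np.linalg.norm(p[0]-p[1]).round(4))
```

```text
[ 0.43918931 -0.26974985  0.04880962] [-8.99869414e+01 -1.25827589e-02  8.78349848e+01]
side tcp [[411.87321184 187.89985695]
 [417.35458505 151.02098028]
 [390.823199   174.98590482]
 [460.09887505 196.16191066]
 [411.41665384 188.64028622]]
0.56 [469 278] [495 344] 746
[283   0] [343 429]<stdin>:14: RuntimeWarning: Mean of empty slice.
  ret = ret.dtype.type(ret / rcount)
Traceback (most recent call last):
ValueError: zero-size array to reduction operation maximum which has no identity
```

Run:
```python
from h import *
a=cv2.imread('pics/w2.png'); b=cv2.imread('pics/s2.png')
A=cv2.resize(a[250:450,210:410],(400,400),interpolation=cv2.INTER_CUBIC)
B=cv2.resize(b[110:210,365:465],(400,400),interpolation=cv2.INTER_CUBIC)
cv2.circle(B,(int((411.9-365)*4),int((187.9-110)*4)),4,(255,0,255),1)
cv2.circle(A,(int((314-210)*2),int((273.8-250)*2)),4,(255,0,255),1)
cv2.imwrite('pics/c3.png',np.hstack([A,B]))
```

```text
(no output)
```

View pics/c3.png

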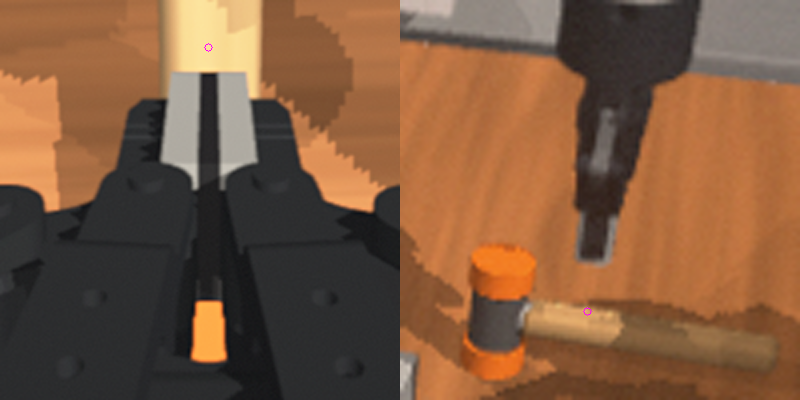

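Both cameras put the shut fingertips about 35 mm behind the reported TCP. The marked TCP point lies beyond the fingertips in both views, and that explains why the fingers closed above the handle. I'll open, descend that much deeper in small steps, and close for longer.

>>> send_rows --force 110 --targets '[[[0, 0, 0], [0, 0, 0], 1], [[0, 0, 0], [0, 0, 0], 1], [[0, 0, 0], [0, 0, 0], 1], [[0, 0, 0], [0, 0, 0], 1], [[0, 0, 0], [0, 0, 0], 1], [[0, 0, 0], [0, 0, 0], 1], [[0, 0, 0], [0, 0, 0], 1], [[0, 0, -1], [0, 0, 0], 1], [[0, 0, -2], [0, 0, 0], 1], [[0, 0, -3], [0, 0, 0], 1], [[0, 0, -3], [0, 0, 0], 1]]'

```text
time_s: 7.2
tool_pos: [0.438, -0.2686, 0.0167]
tcp_rot: [-89.8, -0.2, 87.8]
wrist_force: [-0.3, 0.1, -0.7]
grip_width: 1.002
```

Run:
```python
from h import *
s=manip.get_obs(); print(s['tool_pos'],s['wrist_force'],s['grip_width'])
a=save('wrist','w4'); b=save('side','s4')
A=cv2.resize(a,(400,300)); B=cv2.resize(b[110:210,360:493],(400,300),interpolation=cv2.INTER_CUBIC)
cv2.imwrite('pics/c4.png',np.hstack([A,B])[:,:,::-1])
```

```text
[ 0.43798488 -0.26861023  0.01669401] [-0.26950379  0.0874116  -0.7412174 ] 1.001770986805789
```

View pics/c4.png

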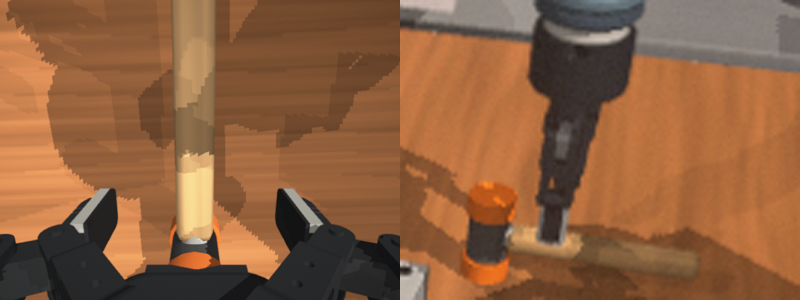

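```bash
cat >> h.py <<'E'
def proj(cam,X,P=None):
    i=imaging.camera_info(cam); P=i['pose'] if P is None else P
    c=((np.atleast_2d(X)-P[:3,3])@P[:3,:3])*[1,-1,-1]
    return cv2.projectPoints(c,np.zeros(3),np.zeros(3),i['K'],i['D'])[0][:,0]
E
python3 - <<'E'
from h import *
for z in (.02,.04,.06,.08): print(z,proj('side',[[.438,-.222,z],[.438,-.269,z]]).round(1).tolist())
E
```

```text
0.02 [[408.8, 208.2], [410.9, 198.0]]
0.04 [[409.9, 201.2], [411.9, 191.2]]
0.06 [[410.9, 194.1], [412.9, 184.2]]
0.08 [[412.0, 186.8], [414.0, 177.0]]
```

The open fingertips sit at z≈0.069 with the TCP reported at 0.017, which matches a 37 mm offset plus 13 mm of swing. I'll go 35 mm lower.

>>> send_rows --targets '[[[0, -0.1, -1], [0, 0, 0], 1], [[0, -0.1, -2], [0, 0, 0], 1], [[0, -0.1, -3], [0, 0, 0], 1], [[0, -0.1, -3.5], [0, 0, 0], 1], [[0, -0.1, -3.5], [0, 0, 0], 1], [[0, -0.1, -3.5], [0, 0, 0], -1], [[0, -0.1, -3.5], [0, 0, 0], -1], [[0, -0.1, -3.5], [0, 0, 0], -1], [[0, -0.1, -3.5], [0, 0, 0], -1], [[0, -0.1, -3.5], [0, 0, 0], -1], [[0, -0.1, -3.5], [0, 0, 0], -1], [[0, -0.1, -3.5], [0, 0, 0], -1]]'

```text
time_s: 8.5
tool_pos: [0.4395, -0.271, -0.0155]
tcp_rot: [-90.0, 0.0, 87.8]
wrist_force: [-2.1, 1.9, 5.8]
grip_width: 0.256
```

>>> send_rows --targets '[[[0, 0, 0], [0, 0, 0], -1], [[0, 0, 0], [0, 0, 0], -1], [[0, 0, 0.5], [0, 0, 0], -1], [[0, 0, 1], [0, 0, 0], -1], [[0, 0, 2], [0, 0, 0], -1], [[0, 0, 3], [0, 0, 0], -1], [[0, 0, 3], [0, 0, 0], -1], [[0, 0, 3], [0, 0, 0], -1]]'

```text
time_s: 9.3
tool_pos: [0.4397, -0.2713, 0.0145]
tcp_rot: [-90.0, 0.0, 87.8]
wrist_force: [-0.2, -0.0, -3.6]
grip_width: 0.257
```

Mallet held: opening 0.257 (about 22–24 mm) and −3.6 N, which is its weight. Lift and carry it over the block.

>>> send_rows --targets '[[[0, 0, 4], [0, 0, 0], -1], [[0, 0, 8], [0, 0, 0], -1], [[0, 2, 12], [0, 0, 0], -1], [[1, 5, 15.5], [0, 0, 0], -1], [[2, 9, 15.5], [0, 0, 0], -1], [[3, 13, 15.5], [0, 0, 0], -1], [[4, 17, 15.5], [0, 0, 0], -1], [[4.7, 21, 15.5], [0, 0, 0], -1], [[4.7, 24, 15.5], [0, 0, 0], -1], [[4.7, 26.4, 15.5], [0, 0, 0], -1], [[4.7, 26.4, 15.5], [0, 0, 0], -1], [[4.7, 26.4, 15.5], [0, 0, 0], -1]]'

```text
time_s: 10.5
tool_pos: [0.486, -0.0066, 0.1685]
tcp_rot: [-90.0, 0.0, 87.9]
wrist_force: [-0.3, -1.2, -4.7]
grip_width: 0.258
```

Run:
```python
from h import *
s=manip.get_obs(); print(s['tool_pos'],s['wrist_force'],s['torque'],s['grip_width'])
a=save('side','s5'); b=save('top','t5')
A=cv2.resize(a[130:280,270:470],(400,300),interpolation=cv2.INTER_CUBIC); B=cv2.resize(b[210:330,300:460],(400,300),interpolation=cv2.INTER_CUBIC)
cv2.imwrite('pics/c5.png',np.hstack([A,B])[:,:,::-1])
```

```text
[ 0.48595993 -0.00655465  0.16850896] [-0.28638968 -1.18669759 -4.67231345] [ 0.01181698  0.18690812 -0.05714382] 0.2582482095300072
```

View pics/c5.png

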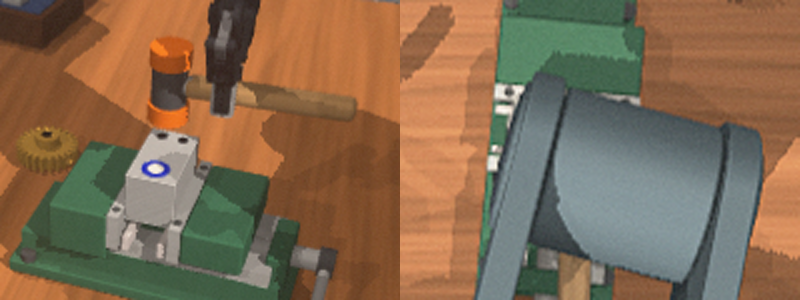

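Side view: the mallet is upright with its face about 40 mm above the block top and lined up with it. Lower it now.

>>> send_rows --targets '[[[0, 0, -1.5], [0, 0, 0], -1], [[0, 0, -3], [0, 0, 0], -1], [[0, 0, -3.8], [0, 0, 0], -1], [[0, 0, -4.2], [0, 0, 0], -1], [[0, 0, -4.4], [0, 0, 0], -1], [[0, 0, -4.6], [0, 0, 0], -1], [[0, 0, -4.6], [0, 0, 0], -1]]'

```text
time_s: 11.3
tool_pos: [0.4871, -0.0076, 0.1243]
tcp_rot: [-90.1, 0.1, 87.8]
wrist_force: [-2.7, -1.6, 2.9]
grip_width: 0.262
```

>>> send_rows --targets '[[[0, 0, -0.2], [0, 0, 0], -1], [[0, 0, -0.4], [0, 0, 0], -1], [[0, 0, -0.6], [0, 0, 0], -1], [[0, 0, -0.6], [0, 0, 0], -1]]'

```text
time_s: 11.7
tool_pos: [0.4872, -0.0076, 0.1182]
tcp_rot: [-90.1, 0.1, 87.8]
wrist_force: [-3.8, -1.6, 4.1]
grip_width: 0.258
```

>>> send_rows --targets '[[[0, 0, -0.2], [0, 0, 0], -1], [[0, 0, -0.3], [0, 0, 0], -1], [[0, 0, -0.4], [0, 0, 0], -1], [[0, 0, -0.4], [0, 0, 0], -1]]'

```text
time_s: 12.1
tool_pos: [0.4871, -0.0076, 0.1161]
tcp_rot: [-90.1, 0.1, 87.8]
wrist_force: [-13.4, 0.5, 21.7]
grip_width: 0.259
```

>>> send_rows --targets '[[[0, 0, -0.2], [0, 0, 0], -1], [[0, 0, -0.3], [0, 0, 0], -1], [[0, 0, -0.3], [0, 0, 0], -1], [[0, 0, -0.3], [0, 0, 0], -1]]'

```text
time_s: 12.5
tool_pos: [0.4868, -0.0077, 0.1156]
tcp_rot: [-90.1, 0.1, 87.9]
wrist_force: [-28.3, 1.3, 43.5]
grip_width: 0.26
```

Hard stop reached: 44 N, no further travel, and the height matches 132 mm. Take the mallet back.

>>> send_rows --targets '[[[0, 0, 1], [0, 0, 0], -1], [[0, 0, 3], [0, 0, 0], -1], [[0, 0, 5.5], [0, 0, 0], -1], [[0, -3, 6], [0, 0, 0], -1], [[0, -7, 6], [0, 0, 0], -1], [[-1, -11, 6], [0, 0, 0], -1], [[-2, -15, 6], [0, 0, 0], -1], [[-3, -19, 6], [0, 0, 0], -1], [[-4, -23, 6], [0, 0, 0], -1], [[-4.7, -26.4, 6], [0, 0, 0], -1], [[-4.7, -26.4, 6], [0, 0, 0], -1], [[-4.7, -26.4, 6], [0, 0, 0], -1]]'

```text
time_s: 13.7
tool_pos: [0.4391, -0.2714, 0.1695]
tcp_rot: [-90.0, -0.1, 87.7]
wrist_force: [0.6, 0.6, -4.5]
grip_width: 0.256
```

>>> send_rows --targets '[[[0, 0, -4], [0, 0, 0], -1], [[0, 0, -8], [0, 0, 0], -1], [[0, 0, -12], [0, 0, 0], -1], [[0, 0, -15], [0, 0, 0], -1], [[0, 0, -16.5], [0, 0, 0], -1], [[0, 0, -17.3], [0, 0, 0], -1], [[0, 0, -17.3], [0, 0, 0], -1]]'

```text
time_s: 14.4
tool_pos: [0.4392, -0.2695, -0.0039]
tcp_rot: [-89.9, -0.1, 87.9]
wrist_force: [-0.0, -0.6, -3.8]
grip_width: 0.263
```

>>> send_rows --targets '[[[0, 0, -0.4], [0, 0, 0], -1], [[0, 0, -0.7], [0, 0, 0], -1], [[0, 0, -0.9], [0, 0, 0], -1], [[0, 0, -1.0], [0, 0, 0], -1], [[0, 0, -1.1], [0, 0, 0], -1], [[0, 0, -1.1], [0, 0, 0], -1]]'

```text
time_s: 15.0
tool_pos: [0.4393, -0.271, -0.014]
tcp_rot: [-90.0, 0.0, 87.8]
wrist_force: [0.1, 0.5, -3.5]
grip_width: 0.259
```

>>> send_rows --targets '[[[0, 0, -0.15], [0, 0, 0], -1], [[0, 0, -0.3], [0, 0, 0], -1], [[0, 0, -0.3], [0, 0, 0], -1]]'

```text
time_s: 15.3
tool_pos: [0.4393, -0.2713, -0.0156]
tcp_rot: [-90.0, 0.0, 87.9]
wrist_force: [-7.2, 3.6, 13.0]
grip_width: 0.264
```

>>> send_rows --targets '[[[0, 0, 0.15], [0, 0, 0], -1], [[0, 0, 0.15], [0, 0, 0], 0], [[0, 0, 0.15], [0, 0, 0], 1], [[0, 0, 0.15], [0, 0, 0], 1], [[0, 0, 0.15], [0, 0, 0], 1], [[0, 0, 0.15], [0, 0, 0], 1], [[0, 0, 0.15], [0, 0, 0], 1], [[0, 0, 0.15], [0, 0, 0], 1], [[0, 0, 2], [0, 0, 0], 1], [[0, 0, 5], [0, 0, 0], 1], [[0, 0, 9], [0, 0, 0], 1], [[0, 0, 13], [0, 0, 0], 1]]'

```text
time_s: 16.5
tool_pos: [0.4389, -0.2705, 0.1139]
tcp_rot: [-89.9, -0.1, 87.8]
wrist_force: [-0.5, -0.3, 0.2]
grip_width: 1.002
```

>>> send_rows --targets '[[[0, 0, 4], [0, 0, 0], 1], [[0, 0, 8], [0, 0, 0], 1], [[0, 3, 12], [0, 0, 0], 1], [[0, 8, 13], [0, 0, 0], 1], [[0, 13, 13], [0, 0, 0], 1], [[0, 18, 13], [0, 0, 0], 1], [[0, 23, 13], [0, 0, 0], 1], [[0, 28, 13], [0, 0, 0], 1], [[0, 33, 13], [0, 0, 0], 1], [[0, 38, 13], [0, 0, 0], 1], [[0, 38, 13], [0, 0, 0], 1], [[0, 38, 13], [0, 0, 0], 1]]'

```text
time_s: 17.7
tool_pos: [0.439, 0.1103, 0.2429]
tcp_rot: [-90.0, 0.0, 88.0]
wrist_force: [0.1, 0.3, -0.3]
grip_width: 1.004
```

Run:
```python
from h import *
s=manip.get_obs(); print(s['tool_pos'],s['tcp_rot'],s['time_s'])
a=save('top','t6'); b=save('side','s6')
for c in('top','side'): print([(d['location'].round(3) if hasattr(d['location'],'round') else d['location'],d['confidence']) for d in imaging.find_in(c,'mallet_head')[:2]])
P=wristpose(); w=save('wrist','w6')
A=cv2.resize(w,(400,300)); B=cv2.resize(b[130:280,270:470],(400,300),interpolation=cv2.INTER_CUBIC)
C=cv2.resize(a[180:330,200:400],(400,300),interpolation=cv2.INTER_CUBIC); D=cv2.resize(a[230:380,320:520],(400,300))
cv2.imwrite('pics/c6.png',np.vstack([np.hstack([A,B]),np.hstack([C,D])])[:,:,::-1])
np.save('P6.npy',P)
```

```text
[0.43896463 0.11025721 0.24289219] [-8.99941162e+01  2.39649363e-02  8.80499106e+01] 17.7
[([0.4438, -0.2661, 0.0447], 0.86)]
[([0.444, -0.2636, 0.0424], 0.96), ([0.5394, 0.4305, 0.0784], 0.24)]
```

View pics/c6.png

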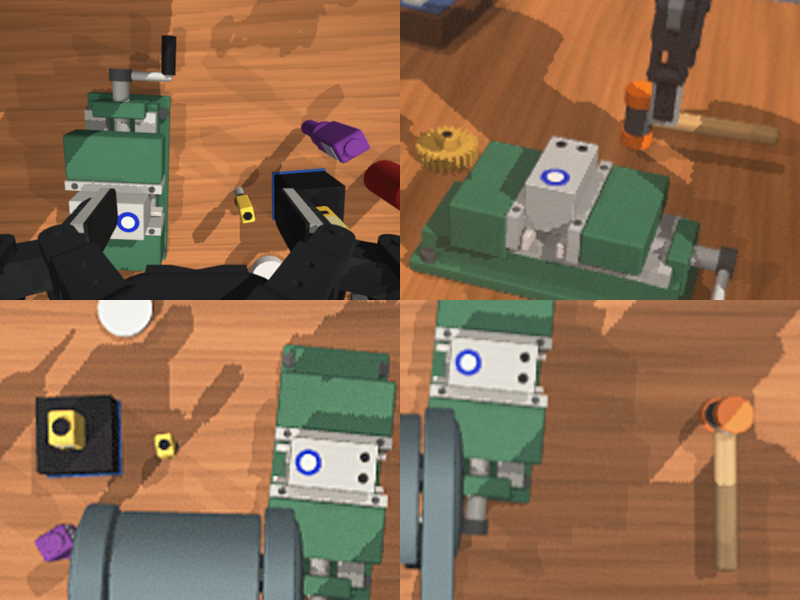

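The mallet is back on the bench, released, with its head near (.494,-.27) and clear of the vise. The block sits lower and the ring is visible. Now hover at the probe for a close wrist look.

>>> send_rows --targets '[[[2, 3, 2], [0, 0, 0], 1], [[5, 6, 4], [0, 0, 0], 1], [[8, 10, 5], [0, 0, 0], 1], [[11, 14, 5], [0, 0, 0], 1], [[13, 16.4, 4], [0, 0, 0], 1], [[13, 16.4, 3], [0, 0, 0], 1], [[13, 16.4, 3], [0, 0, 0], 1], [[13, 16.4, 3], [0, 0, 0], 1], [[13, 16.4, 3], [0, 0, 0], 1]]'

```text
time_s: 18.85
tool_pos: [0.5695, 0.2718, 0.2741]
tcp_rot: [-90.1, -0.0, 87.7]
wrist_force: [0.5, -0.6, -0.6]
grip_width: 1.001
```

Run:
```python
from h import *
s=manip.get_obs(); print(s['tool_pos'],s['tcp_rot'],s['time_s'])
P=wristpose(); w=save('wrist','w7')
for r in imaging.regions_of('wrist','probe_grip')[:3]:
    u=pix(r['region']); p=ray('wrist',u,.14,P); print(r['confidence'],u.min(0),u.max(0),len(u),rect(p))
cv2.imwrite('pics/c7.png',w[:,:,::-1])
P6=np.load('P6.npy'); i=cv2.imread('pics/w6.png'); h=cv2.cvtColor(i,cv2.COLOR_BGR2HSV)
def ring(img,box,z,cam,P):
    h=cv2.cvtColor(img,cv2.COLOR_BGR2HSV); m=(h[:,:,0]>105)&(h[:,:,0]<130)&(h[:,:,1]>150); M=np.zeros_like(m); x0,x1,y0,y1=box; M[y0:y1,x0:x1]=m[y0:y1,x0:x1]
    p=ray(cam,pix(M),z,P); print(cam,len(p),cv2.fitEllipse(cv2.convexHull(np.float32(p[:,:2]*1000))))
ring(i,(180,230,330,385),.132,'wrist',P6)
ring(cv2.imread('pics/t6.png'),(340,370,245,280),.132,'top',None)
ring(cv2.imread('pics/s6.png'),(335,360,205,230),.132,'side',None)
```

```text
[0.56952725 0.27179177 0.27410131] [-9.00731885e+01 -1.27263541e-02  8.77385303e+01] 18.85
0.71 [189 177] [227 212] 998 ((553.2879028320312, 194.5209197998047), (21.881668090820312, 30.741046905517578), 15.863319396972656)
0.66 [301 186] [340 244] 2017 ((572.6975708007812, 276.1169128417969), (44.962181091308594, 28.74814796447754), 0.891090452671051)
0.56 [292  23] [352  88] 2548 ((462.3969421386719, 282.1001892089844), (33.22918701171875, 36.904876708984375), 31.137401580810547)
wrist 498 ((543.2244873046875, 18.862842559814453), (26.05510711669922, 27.324304580688477), 172.36282348632812)
top 55 ((543.6944580078125, 18.962875366210938), (23.542064666748047, 24.295116424560547), 128.18304443359375)
side 33 ((545.4278564453125, 17.573976516723633), (24.05276870727539, 24.872310638427734), 152.95986938476562)
```

View pics/c7.png

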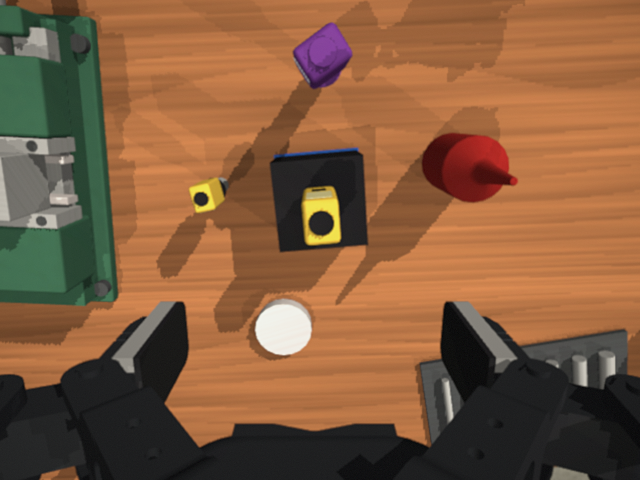

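Wrist view: the large yellow probe's button is at (321,223), in the black stand. The oiler and disc are clear of the finger paths. Work out its axis.

Run:
```python
from h import *
s=manip.get_obs(); print(s['tool_pos'])
P=wristpose(); im=imaging.camera('wrist'); h=cv2.cvtColor(im,cv2.COLOR_RGB2HSV)
m=(h[:,:,0]>22)&(h[:,:,0]<34)&(h[:,:,1]>140)&(h[:,:,2]>150); M=np.zeros_like(m); M[180:250,290:350]=m[180:250,290:350]
print('button',ray('wrist',[[321,223]],.143,P))
u=pix(M); t=u[u[:,1]>203]; print('top face', rect(ray('wrist',t,.14,P)))
for c,z in[([[272,158],[281,250],[367,245],[362,152]],.07)]:
    q=ray('wrist',c,z,P); print(q.mean(0)); d=q[1]-q[0];e=q[2]-q[3]; print(np.degrees(np.arctan2(d[1],d[0])),np.degrees(np.arctan2(e[1],e[0])))
```

```text
[0.56959989 0.2722233  0.27431569]
button [[0.57803033 0.27679565 0.143     ]]
top face ((578.281494140625, 277.3540954589844), (30.348371505737305, 24.69922637939453), 2.3609845638275146)
[0.5764739  0.27754608 0.07      ]
1.9180785145669474 2.6209711347769296
```

>>> send_rows --force 60 --targets '[[[0.4, 0.2, -2], [0, 0, 0.04], 1], [[0.75, 0.45, -5], [0, 0, 0.075], 1], [[0.75, 0.45, -9], [0, 0, 0.075], 1], [[0.75, 0.45, -12], [0, 0, 0.075], 1], [[0.75, 0.45, -15], [0, 0, 0.075], 1], [[0.75, 0.45, -17], [0, 0, 0.075], 1], [[0.75, 0.45, -18], [0, 0, 0.075], 1], [[0.75, 0.45, -18], [0, 0, 0.075], 1]]'

```text
time_s: 19.8
tool_pos: [0.576, 0.2771, 0.092]
tcp_rot: [-89.9, 0.0, 92.1]
wrist_force: [0.3, -0.6, -0.4]
grip_width: 0.998
```

>>> send_rows --targets '[[[0, 0, -1], [0, 0, 0], 1], [[0, 0, -2], [0, 0, 0], 1], [[0, 0, -3], [0, 0, 0], 1], [[0, 0, -4], [0, 0, 0], 1], [[0, 0, -4], [0, 0, 0], 1]]'

```text
time_s: 20.3
tool_pos: [0.5755, 0.2772, 0.0508]
tcp_rot: [-89.8, 0.0, 92.1]
wrist_force: [0.2, -0.3, -1.0]
grip_width: 1.001
```

>>> send_rows --force 60 --targets '[[[0, 0, 0], [0, 0, 0], -1], [[0, 0, 0], [0, 0, 0], -1], [[0, 0, 0], [0, 0, 0], -1], [[0, 0, 0], [0, 0, 0], -1], [[0, 0, 0], [0, 0, 0], -1], [[0, 0, 0], [0, 0, 0], -1], [[0, 0, 0], [0, 0, 0], -1], [[0, 0, 0], [0, 0, 0], -1], [[0, 0, 0], [0, 0, 0], -1]]'

```text
time_s: 21.2
tool_pos: [0.5773, 0.2777, 0.0536]
tcp_rot: [-90.1, -0.0, 92.1]
wrist_force: [-0.3, -0.9, 5.0]
grip_width: 0.322
```

Run:
```python
from h import *
s=manip.get_obs(); print(s['tool_pos'],s['wrist_force'],s['torque'],s['grip_width']*85,s['time_s'])
a=save('side','s8')
cv2.imwrite('pics/c8.png',cv2.resize(a[200:400,220:420],(600,600),interpolation=cv2.INTER_CUBIC)[:,:,::-1])
```

```text
[0.57729978 0.27769675 0.05359574] [-0.25343885 -0.88976762  5.02605304] [ 0.03214354  0.14634922 -0.05015666] 27.373602709360952 21.2
```

View pics/c8.png

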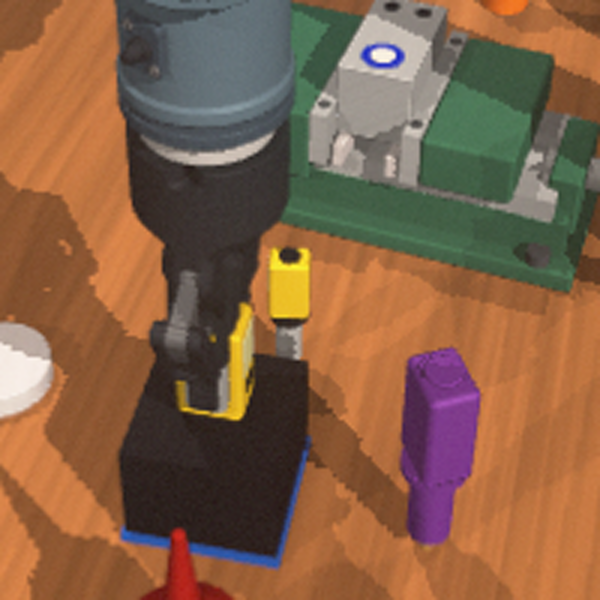

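The grip is on the big yellow probe, opening 27.4 mm. Lift straight up, then carry.

>>> send_rows --targets '[[[0, 0, 0.5], [0, 0, 0], -1], [[0, 0, 1.5], [0, 0, 0], -1], [[0, 0, 3], [0, 0, 0], -1], [[0, 0, 5], [0, 0, 0], -1], [[0, 0, 7], [0, 0, 0], -1], [[0, 0, 10], [0, 0, 0], -1], [[0, 0, 14], [0, 0, 0], -1], [[0, 0, 18], [0, 0, 0], -1], [[0, 0, 20], [0, 0, 0], -1], [[0, 0, 20], [0, 0, 0], -1]]'

```text
time_s: 22.25
tool_pos: [0.5789, 0.2783, 0.2587]
tcp_rot: [-90.5, -0.1, 92.1]
wrist_force: [0.1, 0.3, -2.4]
grip_width: 0.32
```

>>> send_rows --targets '[[[-0.5, -3, 0], [0, 0, 0], -1], [[-1, -6, 0], [0, 0, 0], -1], [[-1.5, -10, 0], [0, 0, 0], -1], [[-2, -14, 0], [0, 0, 0], -1], [[-2.5, -18, 0], [0, 0, 0], -1], [[-3, -22, 0], [0, 0, 0], -1], [[-3.3, -24.5, 0], [0, 0, 0], -1], [[-3.4, -25.9, -2], [0, 0, 0], -1], [[-3.4, -25.9, -3], [0, 0, 0], -1], [[-3.4, -25.9, -4], [0, 0, 0], -1], [[-3.4, -25.9, -4], [0, 0, 0], -1]]'

```text
time_s: 23.35
tool_pos: [0.5414, 0.0196, 0.2106]
tcp_rot: [-89.8, -0.1, 92.2]
wrist_force: [-0.8, 0.2, -2.5]
grip_width: 0.321
```

Run:
```python
from h import *
s=manip.get_obs(); print(s['tool_pos'],s['tcp_rot'],s['wrist_force'],s['torque'],s['grip_width']*85,s['time_s'])
a=save('side','s9'); t=s['tool_pos']
for z in(-.0476,-.0336): print(proj('side',t+[0,0,z]))
w=save('wrist','w9')
A=cv2.resize(a[130:250,280:400],(400,400),interpolation=cv2.INTER_CUBIC); B=cv2.resize(w[120:480,140:500],(400,400))
cv2.imwrite('pics/c9.png',np.hstack([A,B])[:,:,::-1])
```

```text
[0.54135461 0.01964472 0.21056499] [-8.97580997e+01 -7.54670569e-02  9.21709833e+01] [-0.79456471  0.19889941 -2.47817462] [-0.04549358 -0.01587265  0.00333171] 27.310686996854436 23.35
[[349.63816854 205.71876542]]
[[349.99812836 199.47894567]]
```

View pics/c9.png

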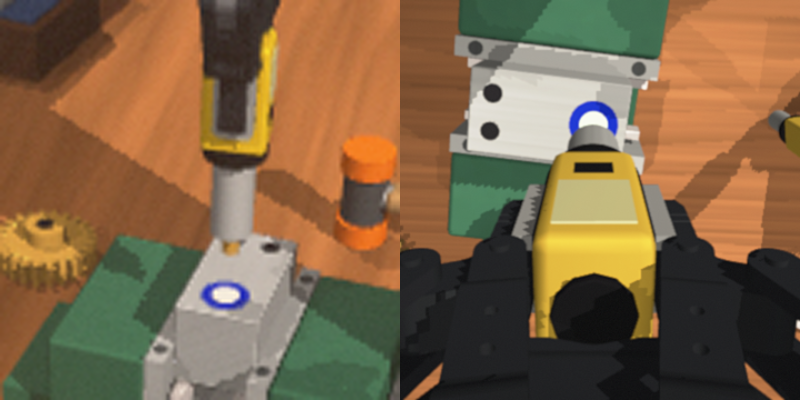

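The nose tip shows at side pixel (349.3,205.9) against a predicted (349.6,205.7), and the probe is upright. Lower to just above contact.

>>> send_rows --targets '[[[0, 0, -1], [0, 0, 0], -1], [[0, 0, -2], [0, 0, 0], -1], [[0, 0, -2.6], [0, 0, 0], -1], [[0, 0, -2.6], [0, 0, 0], -1], [[0, 0, -2.6], [0, 0, 0], -1], [[0, 0, -2.6], [0, 0, 0], -1]]'

```text
time_s: 24.05
tool_pos: [0.5432, 0.0185, 0.1874]
tcp_rot: [-90.0, 0.0, 92.1]
wrist_force: [-0.3, -0.1, -2.1]
grip_width: 0.317
```

>>> send_rows --targets '[[[0, 0, -0.3], [0, 0, 0], -1], [[0, 0, -0.6], [0, 0, 0], -1], [[0, 0, -0.8], [0, 0, 0], -1], [[0, 0, -0.9], [0, 0, 0], -1], [[0, 0, -0.9], [0, 0, 0], -1], [[0, 0, -0.9], [0, 0, 0], -1]]'

```text
time_s: 24.65
tool_pos: [0.5429, 0.0185, 0.1782]
tcp_rot: [-90.0, 0.0, 92.1]
wrist_force: [-0.7, 0.1, -0.4]
grip_width: 0.319
```

>>> send_rows --targets '[[[0, 0, -0.1], [0, 0, 0], -1], [[0, 0, -0.2], [0, 0, 0], -1], [[0, 0, -0.35], [0, 0, 0], -1], [[0, 0, -0.35], [0, 0, 0], -1], [[0, 0, -0.35], [0, 0, 0], -1], [[0, 0, -0.35], [0, 0, 0], -1], [[0, 0, -0.35], [0, 0, 0], -1]]'

```text
time_s: 25.35
tool_pos: [0.5429, 0.0185, 0.1746]
tcp_rot: [-90.0, 0.0, 92.1]
wrist_force: [-1.5, -0.2, 1.8]
grip_width: 0.32
```

Run:
```python
from h import *
f=[]
for k in range(8):
    a=imaging.camera('side'); s=manip.get_obs(); f.append(s['wrist_force'])
print(s['tool_pos'],s['tcp_rot'],np.mean(f,0),s['grip_width']*85,s['time_s'],s['qvel'].round(3))
cv2.imwrite('pics/s10.png',a[:,:,::-1]); w=save('wrist','w10')
for c in('side','top'):
    if c=='top': imaging.camera('top')
    else: imaging.camera('side')
    print(c,[(t,[(np.round(d['location'],3).tolist(),round(d['confidence'],2)) for d in imaging.find_in(c,t)[:1]]) for t in('mallet_head','test_disc_mid','gear_mid','oiler_mid')])
A=cv2.resize(a[150:250,280:400],(480,400),interpolation=cv2.INTER_CUBIC); B=cv2.resize(w[120:480,200:488],(320,400))
cv2.imwrite('pics/c10.png',np.hstack([A,B])[:,:,::-1])
t=s['tool_pos']; print(proj('side',[[t[0],t[1],.132],[.5434,.0188,.132]]))
```

```text
[0.54294661 0.01852155 0.17451858] [-9.00118493e+01  4.34813678e-03  9.21300393e+01] [-1.33755816 -0.52945936  2.27416163] 27.303454412858123 25.75 [ 0.133  0.059  0.047 -0.023  0.012 -0.074]
side [('mallet_head', [([0.462, -0.262, 0.041], 0.57)]), ('test_disc_mid', [([0.726, 0.238, 0.013], 0.77)]), ('gear_mid', [([0.709, -0.166, 0.018], 0.72)]), ('oiler_mid', [([0.539, 0.43, 0.076], 0.88)])]
top [('mallet_head', [([0.44, -0.267, 0.046], 0.81)]), ('test_disc_mid', [([0.733, 0.227, 0.021], 0.93)]), ('gear_mid', [([0.716, -0.176, 0.016], 0.89)]), ('oiler_mid', [([0.439, -0.266, 0.046], 0.67)])]
[[348.17842371 218.6683323 ]
 [347.91967987 218.71243747]]
```

The press force is about 4.6 N and the height calculation gives about 5 mm of nose travel. The horizontal error is under 1 mm, and nothing else has moved. I'm handing in.

```bash
python3 -c "
from workcell import manip
print(manip.close_job())"
```

```text
the job is handed in; nothing more can be done
None
```

I knocked the block down with the mallet, put the mallet back on the bench, and handed the job in at about 26 s with the probe held on the mark. The hand-in reports no verdict, so what follows rests on my own checks.

- **Block:** The mallet pushed it to a hard stop. The force rose to 44 N with no further travel, and the height matched the 132 mm fully-down value.
- **Mallet:** It is back within a few millimetres of where it started, released, and clear of the vise.
- **Probe:** I took the larger yellow one from the stand. It is gripped at 27.3 mm and upright within about 0.5°, judged from the tool angle and the last picture before contact. By calculation the tip is less than 1 mm from the mark.
- **Pressure:** The probe presses with about 4.6 N. From the height its nose is about 5 mm in; from the force it is about 5.7 mm in.
- **Disc, gear, oiler:** They are within about 5 mm of their first readings, which is measurement noise. The last top-camera reading for the oiler was really the mallet, so I used the side camera for it.

**What went wrong:**
- **First mallet grasp:** It closed above the handle. The cameras showed the fingertips about 37 mm behind the stated tool point, so I went deeper and it held.
- **Last picture:** The viewing limit was already reached, so the final check was by numbers only.

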